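Tip a valve-body casting onto its back and push it home against the stop

ROBOT

A 6-joint arm with a two-finger parallel gripper is mounted at the origin on the work surface. World frame = base frame: x ahead of the robot, y to its left, z up, the work surface at z = 0. Lengths are in m, angles in rad, forces in N, time in s.
With the tool pointing down it reaches from about 0.325 to 0.775 m from the base axis. Payload 5.5 kg.
Tool frame: the origin (TCP) lies on the mounting face of the last link; the fingertips stand ctrl.tips_ahead ahead of it and the grasp point (between the pads) lies 155 mm ahead of it (ctrl.tips_ahead is the distance from the TCP to the fingertips, in m); z points along the fingers, y is the line along which they close (so a half turn about z gives the same grasp; the last joint's range is limited). The gripper opens to 85 mm and grips with 20 to 120 N. Pads are 22 mm wide; open, the fingers measure 114 mm over their backs; the gripper's body (76 mm by 85 mm) begins 54 mm behind the grasp point. The pads swing forward as they close: fully open they stand 13 mm farther back than shut.
Start: joints at [-1.292, 0.091, 1.231, -0, 1.82, -0.057], TCP at [0.198, -0.567, 0.405] pointing down, gripper open.
Joint ranges: [-2.87, 2.87], [-0.86, 2.18], [0.17, 2.46], [-1.51, 4.65], [0.06, 2.69], [-2.65, 2.65]. Speed limits (rad/s): [2.57, 2.57, 3.01, 3.14, 3.14, 3.14].

INTERFACE

Orientations are given as [roll, pitch, yaw] about the fixed x, y, z axes, in that order (R = Rz(yaw) Ry(pitch) Rx(roll)).
In Python, from cell import ctrl gives the robot as it stands. The module is installed in compiled form; this text tells all that it offers.
- The arm moves only by the tool move_arm, never from a script. Its argument "targets" is a list of rows, each a list of 3 entries, a list of its own where there are three numbers: the opening, from 0 (shut) to 1 (fully open), then the shift along the tool's x, y, z each as a share of 0.4 m, from -1 to 1, then the turn, a rotation vector about the tool's x, y, z each as a share of 2 rad, from -1 to 1. In form: [[fingers, [dx, dy, dz], [rx, ry, rz]], ...]. A call has exactly 8 rows; each row is the pose to reach, as a shift and turn from the pose commanded when the call began, along the tool's axes at that moment; what a row does not reach only later rows make up. A row lasts 1/12 s, in which the tool goes at most 41.7 mm and 7.16 degrees, less where a joint would pass 70% of its speed; a pose out of reach is approached as far as the arm can. A call with a number of a shift or a turn outside -1 to 1 is refused whole. A call with a gripper value outside its range is refused whole. The fingers move at their own pace and stop on an object; "grip_force" is the grip in N (left out, the last holds). Time passes only in rows, so rows that repeat a pose let the fingers close, or fill a call up. It gives the time, the measured TCP pose, the force, the opening and the grip force at its end, in the units of the state.
- ctrl.state(): the state, without advancing time (a new reading comes with each control period).
- ctrl.capture(name): name is "scene" or "top" or "wrist"; returns a dict with "pixels" (384x512x3 uint8, blue, green, red), "range_z" (384x512 float32, m along the optical axis (not along the pixel's ray), 0 where there is no reading), "fx", "fy", "cx", "cy" (pixels), "view" (4x4, takes a point from world to camera coordinates). Camera axes: x right, y down, z forward; pixel columns grow to the right and rows downward; lengths in m; the calibration is good to about 2 mm. A picture is of the moment at which its call begins.
- ctrl.close_job(): hands the job in; it is judged then, once.
Trained networks look in the newest picture that a camera, given by its name, has taken for a name from the list of things; names that differ only in an ending like _2 or _b are one class to them, and where a whole thing is asked for, a point or a joint stands for the part that bears it (a point fixed in the world has none). Each returns a list of dicts, best first, with "score" (0 to 1); they miss things now and then, are a little off and sometimes report something else, mostly with a low value. They report only what shows in the picture. A call takes as long as a camera call.
- ctrl.boxes_of(camera, name): "point" ([x, y, z] in m, in the coordinates of the camera as it stood for that picture, good to about 4 mm: the middle of the surface that is visible of it).
- ctrl.place_of(camera, name): "point" ([x, y, z] in m, in the coordinates of the camera as it stood for that picture, good to about 4 mm: a listed point, or the origin of a listed thing).
The state is a dict: "time_s": time; "joint_positions": joint angles; "qvel": joint speeds; "effort": joint torques, N m; "tcp_pos": TCP position; "tool_rot": TCP orientation; "contact_force": force on the tool from outside, world axes, zero at the start; "wrist_torque": the same for the moment, N m; "finger_gap": finger opening in m; "gripper_force": force on a finger pad.
Only numpy, scipy, OpenCV 4.12 (cv2) and the standard library are available. Lean on these libraries where they do the work, as an engineer would, in place of code of your own. Each camera call takes 0.05 s, during which the arm holds its last target. There are 200 camera calls.

TASK

On the transmission bench, push the bright aluminium casting over so that it lies on its back on the rubber mat with its channelled face up, then push it along the mat until its head end sits flush against the yellow stop bar. Only push it with the fingers: do not lift it. Leave the blue casting standing where it is and everything else on the bench undisturbed.

Things in the scene. Friction and masses are not known exactly. Their poses are not given: they have to be found in the camera images.
- bright_casting: Bright silver-white casting to lay down: a block 45 (its x) x 80 (y) x 130 mm (z), 0.45 to 0.8 kg, standing at first on the mat within 0.2 rad of square to the stop bar. Origin: centre of its foot (the 45 x 80 end it stands on); z runs up its length to the head. The -x face, turned away from the bar, has the black channels and brass plugs and is flat; the +x face is the plain back.
- bright_casting_head (a point): Centre of the bright casting's head end face, 130 mm from the foot along its z; in the end this face touches the stop bar. Once tipped, the head lies 25 to 70 mm short of the bar and the casting is 45 mm high; it slides with under 10 N.
- bright_casting_heel (a point): Middle of the bright casting's heel: the foot edge at its plain back (+x side), over which it tips and which stays on the mat. Pushed on the channelled face about 100 mm above the mat, it tips towards the bar with little sliding, passes its balance point after about 35 mm and falls by itself.
- blue_casting: The blue-painted casting, to be left standing: same shape, size, channels and frame as the bright one, in the other of the two lanes (80 mm either side of the plate's middle), so centres about 160 mm apart and sides at least 60 mm apart. Which lane holds which casting changes.
- stop_plate: The fixed plate: a black rubber mat 290 (its x) x 320 (its y) x 6 mm, its top at 6 mm above the bench, and along its +x side a yellow steel stop bar 14 mm thick, 320 mm long, 25 mm high above the mat. Origin: on the bench, the mat running from x = -160 to +130 mm and y = -160 to +160 mm in the plate's frame. +x points from the castings to the stop bar.
- stop_line (a point): Middle of the stop bar's contact face (the face towards the castings) at mat height, 110 mm along +x from the plate's origin; same axes as the plate.
- mug: Bystander: blue mug, 80 mm wide, 95 mm high, handle at +y; origin under its centre.
- spray_can: Bystander: upright red can, 60 mm diameter, 190 mm high; origin under its centre.
- clutch_drum: Bystander: stepped steel drum with hub, 110 mm diameter, 85 mm high; origin under its centre.
- bearing: Bystander: steel bearing ring lying flat, 62 mm outside diameter, 18 mm high; origin under its centre.
- screwdriver: Bystander: yellow-handled screwdriver lying on the bench, about 200 mm long along its x.

How it is judged:
By the outcome, as a careful person would: the job done as asked, in the order asked, and still so for the second after the job is handed in, with the robot touching nothing.
It also fails if it takes over 45 s, if anything falls off the work surface, if the arm or the gripper's body presses on something with over 40 N, if the wrist force passes 120 N, or if a joint passes its speed limit or range.

## Working session

There is one attempt and no reset: what is moved stays moved. The work goes in short steps, Python scripts to look and compute and a tool call to move; the robot and the scene stay as the last step left them, time stands still between calls to the robot, and variables do not carry over. Pictures are saved under pics/ and viewed, at most 10 in all, crops included, and the job is handed in when it is done.

Besides the shell and the picture viewer there is one more tool, called by a JSON object that holds its "op" and its "data". move_arm: Moves the arm, as the interface text tells. Its arguments: {"type":"object","properties":{"targets":{"type":"array"},"grip_force":{"type":"number"}},"required":["targets"]}

```bash
mkdir -p pics
cat > h.py <<'E'
import numpy as np, cv2
from cell import ctrl
from scipy.spatial.transform import Rotation as R
def look(cam, names=(), pic=None):
    c=ctrl.capture(cam); Vi=np.linalg.inv(c['view'])
    if pic: cv2.imwrite('pics/'+pic,c['pixels'])
    for n in names:
        for f in ('place_of','boxes_of'):
            for d in getattr(ctrl,f)(cam,n)[:2]:
                p=np.array(d['point']); w=Vi@np.r_[p,1]
                print(cam,f[:5],n,w[:3].round(4),'px',(c['fx']*p[0]/p[2]+c['cx']).round(),(c['fy']*p[1]/p[2]+c['cy']).round(),round(d['score'],2))
    return c,Vi
def cloud(c):
    Vi=np.linalg.inv(c['view']); z=c['range_z']; v,u=np.mgrid[:z.shape[0],:z.shape[1]]
    P=np.stack([(u-c['cx'])/c['fx']*z,(v-c['cy'])/c['fy']*z,z,np.ones_like(z)],-1)@Vi.T
    P=P[...,:3]; P[z<=0]=np.nan
    return P
E
python3 - <<'E'
from h import *
s=ctrl.state(); print({k:np.round(v,3).tolist() for k,v in s.items()}, ctrl.tips_ahead)
N=['bright_casting','bright_casting_head','bright_casting_heel','blue_casting','stop_plate','stop_line']
look('scene',N,'s0.png'); look('top',N+['mug','spray_can','clutch_drum','bearing','screwdriver'],'t0.png')
E
```

```text
{'time_s': 0.0, 'joint_positions': [-1.292, 0.092, 1.232, 0.0, 1.82, -0.057], 'qvel': [0.0, -0.001, -0.001, 0.0, 0.001, 0.0], 'effort': [-0.0, -45.874, -41.803, -0.0, 0.012, 0.0], 'tcp_pos': [0.198, -0.567, 0.404], 'tool_rot': [-3.14, -0.0, 0.336], 'contact_force': [-0.644, -0.703, 0.237], 'wrist_torque': [-0.012, -0.008, -0.066], 'gripper_force': 0.0, 'finger_gap': 0.085} 0.1734
scene place bright_casting [ 0.6067 -0.1565  0.0049] px 237.0 249.0 0.77
scene boxes bright_casting [ 0.6265 -0.1667  0.1179] px 237.0 238.0 0.75
scene boxes bright_casting [0.5657 0.3771 0.0516] px 348.0 160.0 0.22
scene place bright_casting_head [ 0.6041 -0.1544  0.1373] px 236.0 227.0 0.95
scene boxes bright_casting_head [ 0.6261 -0.1655  0.1209] px 237.0 237.0 0.95
scene place bright_casting_heel [ 0.61   -0.1348  0.0033] px 243.0 247.0 0.97
scene boxes bright_casting_heel [ 0.6256 -0.1677  0.1171] px 237.0 238.0 0.79
scene place blue_casting [ 0.4539 -0.1289  0.0089] px 218.0 214.0 0.86
scene boxes blue_casting [ 0.4786 -0.137   0.12  ] px 218.0 201.0 0.6
scene place stop_plate [ 0.5391 -0.0431  0.0024]
[... 1624 characters left out ...]
_can [0.5501 0.3956 0.0043] px 107.0 189.0 0.34
top boxes spray_can [ 0.5968 -0.4256  0.1607] px 397.0 160.0 0.85
top boxes spray_can [0.6802 0.3564 0.0149] px 119.0 145.0 0.65
top place clutch_drum [5.493e-01 3.952e-01 2.000e-04] px 107.0 189.0 0.97
top boxes clutch_drum [ 0.6029 -0.1498  0.1364] px 293.0 161.0 0.72
top boxes clutch_drum [0.5509 0.381  0.0526] px 106.0 186.0 0.7
top place bearing [ 0.6788  0.3575 -0.0038] px 120.0 147.0 0.56
top place bearing [0.5507 0.3943 0.0024] px 107.0 188.0 0.29
top boxes bearing [0.6806 0.3567 0.0142] px 119.0 145.0 0.54
top place screwdriver [ 0.2946  0.4194 -0.0015] px 99.0 274.0 0.83
top boxes screwdriver [0.2952 0.3803 0.0215] px 109.0 275.0 0.96
```

View pics/s0.png

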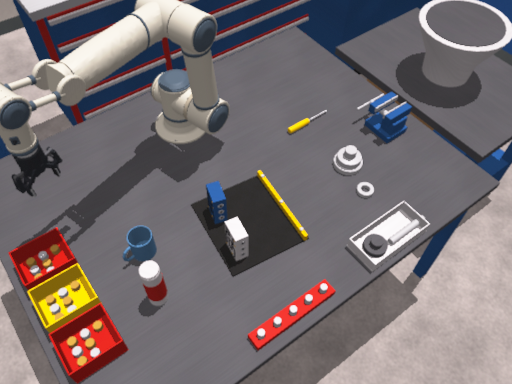

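View pics/t0.png

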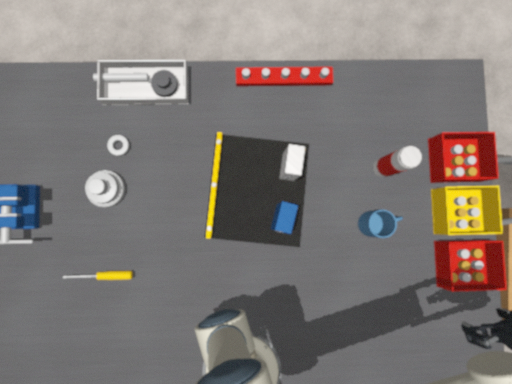

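Run:
```python
from h import *
for cam in ('top','scene'):
    c=ctrl.capture(cam); P=cloud(c); I=c['pixels'].astype(int); x,y,z=P[...,0],P[...,1],P[...,2]
    for n,cx,cy in(('bright',.605,-.153),('blue',.45,-.125)):
        m=(z>.125)&(z<.145)&(abs(x-cx)<.065)&(abs(y-cy)<.065)
        q=P[m]; r=cv2.minAreaRect(q[:,:2].astype(np.float32)*1000); print(cam,n,m.sum(),np.median(q[:,2]).round(4),r)
    m=(I[...,1]>130)&(I[...,2]>130)&(I[...,0]<90)&(z>.022)&(z<.04)&(abs(y-.07)<.08)&(abs(x-.55)<.2)
    q=P[m]; print(cam,'bar',m.sum(),np.median(q[:,2]).round(4),cv2.minAreaRect(q[:,:2].astype(np.float32)*1000))
```

```text
top bright 496 0.1361 ((607.2601928710938, -154.58047485351562), (45.92703628540039, 80.95259857177734), 78.87722778320312)
top blue 512 0.136 ((450.8005676269531, -127.15931701660156), (46.26865005493164, 80.08563232421875), 74.03157043457031)
top bar 437 0.0311 ((555.4148559570312, 72.4723129272461), (14.137578010559082, 317.2008972167969), 82.94818115234375)
scene bright 354 0.1359 ((606.4158325195312, -154.39169311523438), (46.60688018798828, 81.98352813720703), 80.24893188476562)
scene blue 300 0.1359 ((449.3463134765625, -127.2752685546875), (45.947113037109375, 85.96807098388672), 73.82697296142578)
scene bar 286 0.0307 ((553.5003662109375, 71.7578125), (17.534088134765625, 322.7287902832031), 83.1166763305664)
```

The scene view shows the white casting at about (237,240) and the blue one at (217,203). Both stand on the mat, with the yellow bar running from (260,172) to (305,237). The top view agrees: white at (293,161), blue at (286,217), bar at x≈215. So pushing goes roughly along world +y, and the space behind the bright casting is free.

```bash
cat >> h.py <<'E'
def go(pos,yaw):
    s=ctrl.state(); A=R.from_euler('xyz',s['tool_rot']); B=R.from_euler('xyz',[np.pi,0,yaw])
    d=A.inv().apply(np.array(pos)-s['tcp_pos']); r=(A.inv()*B).as_rotvec()
    print('t',round(s['time_s'],2),'tcp',np.round(s['tcp_pos'],4),'rot',np.round(s['tool_rot'],4),'shift',(d/.4).round(4),'turn',(r/2).round(4))
YAW_C=np.radians(79.5); YAW_P=np.radians(83.03)
C=np.array([.6068,-.1545]); S=np.array([.5536,.0652])
E
python3 - <<'E'
from h import *
u=np.array([np.cos(YAW_C),np.sin(YAW_C)]); p=C-u*(.0225+.011+.03); print(p)
go([*p,.404],YAW_C)
E
```

```text
[ 0.59522804 -0.21693669]
t 1.9 tcp [ 0.1977 -0.5665  0.4047] rot [-3.1416  0.      0.3358] shift [ 1.2263 -0.4976  0.0017] turn [-0.      0.     -0.5259]
```

{"op": "move_arm", "data": {"targets": [[0.5, [0.1, -0.04, 0], [0, 0, -0.05]], [0.5, [0.2, -0.08, 0], [0, 0, -0.1]], [0.5, [0.3, -0.12, 0], [0, 0, -0.15]], [0.5, [0.4, -0.16, 0], [0, 0, -0.2]], [0.5, [0.5, -0.2, 0], [0, 0, -0.25]], [0.5, [0.6, -0.24, 0], [0, 0, -0.3]], [0.5, [0.7, -0.28, 0], [0, 0, -0.35]], [0.5, [0.75, -0.3, 0], [0, 0, -0.4]]]}}

```text
time_s: 2.57
tcp_pos: [0.4433, -0.3519, 0.4049]
tool_rot: [3.141, -0.001, 1.142]
contact_force: [0.6, 0.1, -0.1]
finger_gap: 0.0429
gripper_force: 0.0
```

Run:
```python
from h import *
go([.5952,-.2169,.404],YAW_C); print(ctrl.state()['finger_gap'],ctrl.tips_ahead)
```

```text
t 2.57 tcp [ 0.4433 -0.3519  0.4049] rot [ 3.1408e+00 -6.0000e-04  1.1424e+00] shift [0.4648 0.2052 0.0027] turn [ 0.0004 -0.0003 -0.1226]
0.04285532602329809 0.1734
```

{"op": "move_arm", "data": {"targets": [[0.5, [0.1, 0.04, 0], [0, 0, -0.06]], [0.5, [0.2, 0.08, 0], [0, 0, -0.12]], [0.5, [0.3, 0.13, 0], [0, 0, -0.12]], [0.5, [0.4, 0.17, 0], [0, 0, -0.12]], [0.5, [0.46, 0.2, 0], [0, 0, -0.12]], [0.5, [0.46, 0.2, 0], [0, 0, -0.12]], [0.5, [0.46, 0.2, 0], [0, 0, -0.12]], [0.5, [0.46, 0.2, 0], [0, 0, -0.12]]]}}

```text
time_s: 3.23
tcp_pos: [0.5915, -0.2212, 0.4045]
tool_rot: [-3.141, 0.0, 1.376]
contact_force: [-0.4, -0.8, 0.5]
finger_gap: 0.0427
gripper_force: 0.0
```

Run:
```python
from h import *
go([.5952,-.2169,.276],YAW_C)
c,Vi=look('wrist',['bright_casting','bright_casting_head'],'w1.png')
P=cloud(c);x,y,z=P[...,0],P[...,1],P[...,2]
m=(z>.125)&(z<.145)&(abs(x-.606)<.07)&(abs(y+.154)<.07)
q=P[m]; print(m.sum(),np.median(q[:,2]) if len(q) else '', cv2.minAreaRect(q[:,:2].astype(np.float32)*1000) if len(q) else '')
```

```text
t 3.23 tcp [ 0.5915 -0.2212  0.4045] rot [-3.1410e+00  4.0000e-04  1.3761e+00] shift [0.0126 0.0072 0.3212] turn [-0.0003  0.0002 -0.0057]
wrist place bright_casting [ 0.6016 -0.1522 -0.0015] px 254.0 107.0 0.84
wrist boxes bright_casting [ 0.6039 -0.1531  0.1336] px 256.0 108.0 0.68
wrist place bright_casting_head [ 0.6047 -0.1571  0.1375] px 258.0 114.0 0.56
wrist boxes bright_casting_head [ 0.6069 -0.1568  0.1338] px 261.0 113.0 0.63
6045 0.1352250095904685 ((605.12158203125, -153.84909057617188), (45.08462905883789, 80.19058990478516), 80.21598052978516)
```

View pics/w1.png

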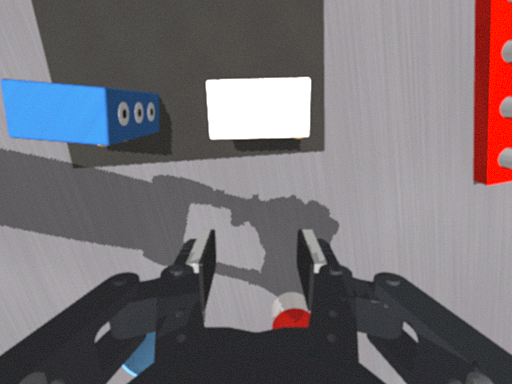

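The wrist view shows the white head face at (207–311, 78–138). The two fingers at (210,260) and (305,260) are lined up behind it and clear of the blue casting.

{"op": "move_arm", "data": {"targets": [[0.5, [0.0, 0, 0.07], [0, 0, -0.005]], [0.5, [0.01, 0, 0.14], [0, 0, -0.005]], [0.5, [0.01, 0, 0.21], [0, 0, -0.005]], [0.5, [0.01, 0, 0.27], [0, 0, -0.005]], [0.5, [0.01, 0, 0.31], [0, 0, -0.005]], [0.5, [0.01, 0, 0.32], [0, 0, -0.005]], [0.5, [0.01, 0, 0.32], [0, 0, -0.005]], [0.5, [0.01, 0, 0.32], [0, 0, -0.005]]]}}

```text
time_s: 4.15
tcp_pos: [0.5922, -0.2177, 0.278]
tool_rot: [3.14, 0.0, 1.385]
contact_force: [1.0, -0.3, 1.3]
finger_gap: 0.0425
gripper_force: 0.0
```

Run:
```python
from h import *
u=np.array([np.cos(YAW_C+.01),np.sin(YAW_C+.01)]);C=np.array([.6058,-.1541])
for a in (-.0335,.0215): go([*(C+u*a),.276],YAW_C+.01)
```

```text
t 4.15 tcp [ 0.5922 -0.2177  0.278 ] rot [3.1401e+00 3.0000e-04 1.3851e+00] shift [0.0789 0.005  0.005 ] turn [ 0.0007  0.0002 -0.0062]
t 4.15 tcp [ 0.5922 -0.2177  0.278 ] rot [3.1401e+00 3.0000e-04 1.3851e+00] shift [0.2164 0.0033 0.005 ] turn [ 0.0007  0.0002 -0.0062]
```

{"op": "move_arm", "data": {"targets": [[0.5, [0.03, 0.005, 0.005], [0, 0, -0.006]], [0.5, [0.06, 0.005, 0.005], [0, 0, -0.006]], [0.5, [0.075, 0.005, 0.005], [0, 0, -0.006]], [0.5, [0.085, 0.005, 0.005], [0, 0, -0.006]], [0.5, [0.095, 0.005, 0.005], [0, 0, -0.006]], [0.5, [0.105, 0.005, 0.005], [0, 0, -0.006]], [0.5, [0.115, 0.005, 0.005], [0, 0, -0.006]], [0.5, [0.125, 0.005, 0.005], [0, 0, -0.006]]]}}

```text
time_s: 4.82
tcp_pos: [0.6035, -0.1681, 0.2747]
tool_rot: [3.142, -0.0, 1.398]
contact_force: [0.5, -0.2, 1.1]
finger_gap: 0.0427
gripper_force: 0.5
```

Run:
```python
from h import *
look('scene',['bright_casting_head','bright_casting_heel'],'s2.png'); c=cv2.imread('pics/s2.png')[130:310,130:370]; cv2.imwrite('pics/s2c.png',cv2.resize(c,None,fx=3,fy=3))
```

```text
scene place bright_casting_head [ 0.6122 -0.1297  0.139 ] px 244.0 225.0 0.9
scene boxes bright_casting_head [ 0.6345 -0.1469  0.0901] px 244.0 241.0 0.78
scene place bright_casting_heel [ 0.6095 -0.1329  0.0027] px 243.0 247.0 0.9
scene boxes bright_casting_heel [ 0.6378 -0.1476  0.0874] px 244.0 242.0 0.77
scene boxes bright_casting_heel [0.5684 0.3777 0.0492] px 349.0 161.0 0.29
```

View pics/s2c.png

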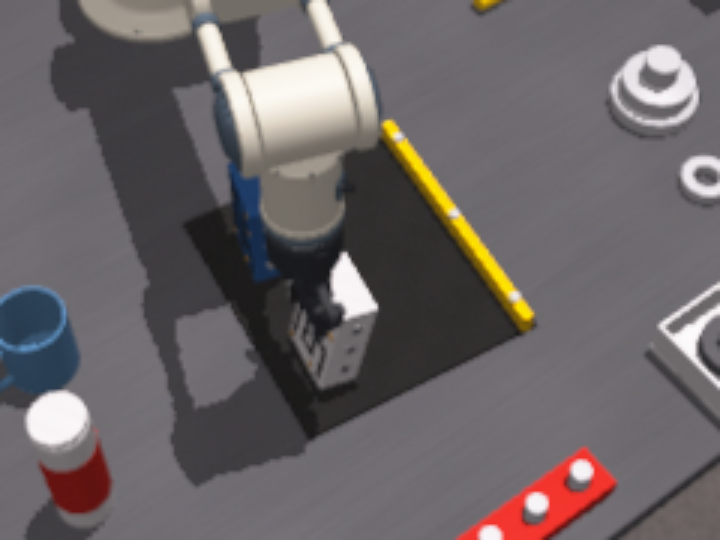

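The casting is leaning towards the bar, around (335,320) in the crop. Its heel has not moved and the blue casting is untouched, so I'll keep pushing.

{"op": "move_arm", "data": {"targets": [[0.5, [0.01, 0, 0], [0, 0, 0]], [0.5, [0.02, 0, 0], [0, 0, 0]], [0.5, [0.03, 0, 0], [0, 0, 0]], [0.5, [0.04, 0, 0], [0, 0, 0]], [0.5, [0.05, 0, 0], [0, 0, 0]], [0.5, [0.06, 0, 0], [0, 0, 0]], [0.5, [0.07, 0, 0], [0, 0, 0]], [0.5, [0.075, 0, 0], [0, 0, 0]]]}}

```text
time_s: 5.73
tcp_pos: [0.6087, -0.1382, 0.2747]
tool_rot: [-3.142, -0.0, 1.398]
contact_force: [0.5, 0.6, 0.3]
finger_gap: 0.0428
gripper_force: 0.0
```

Run:
```python
from h import *
look('scene',['bright_casting_head','bright_casting_heel'],'s3.png'); c=cv2.imread('pics/s3.png')[130:310,130:370]; cv2.imwrite('pics/s3c.png',cv2.resize(c,None,fx=3,fy=3))
```

```text
scene place bright_casting_head [ 0.6328 -0.004   0.0303] px 278.0 228.0 0.58
scene boxes bright_casting_head [ 0.6343 -0.064   0.0537] px 264.0 233.0 0.55
scene place bright_casting_heel [ 0.6087 -0.132   0.0055] px 243.0 246.0 0.7
scene boxes bright_casting_heel [ 0.6369 -0.0681  0.0502] px 264.0 235.0 0.62
scene boxes bright_casting_heel [ 0.5627 -0.0896  0.0065] px 245.0 230.0 0.58
```

View pics/s3c.png

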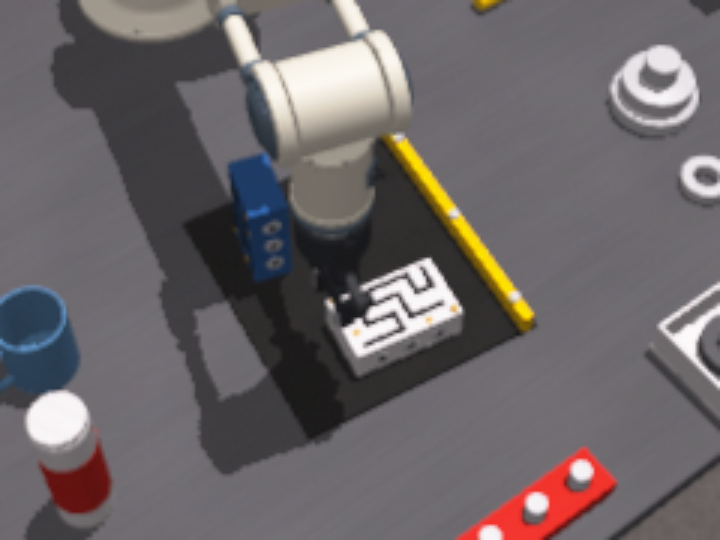

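It lies on its back with the channels up at (400,315), short of the bar. Next I'll retreat and measure it.

{"op": "move_arm", "data": {"targets": [[0.5, [-0.02, 0, 0], [0, 0, -0.025]], [0.5, [-0.05, 0, 0], [0, 0, -0.025]], [0.5, [-0.08, 0, 0], [0, 0, -0.025]], [0.5, [-0.1, 0, 0], [0, 0, -0.025]], [0.5, [-0.1, 0, 0], [0, 0, -0.025]], [0.5, [-0.1, 0, 0], [0, 0, -0.025]], [0.5, [-0.1, 0, 0], [0, 0, -0.025]], [0.5, [-0.1, 0, 0], [0, 0, -0.025]]]}}

```text
time_s: 6.65
tcp_pos: [0.6018, -0.1781, 0.2747]
tool_rot: [3.142, -0.0, 1.448]
contact_force: [-0.6, 0.5, -0.4]
finger_gap: 0.0429
gripper_force: 0.0
```

```bash
cat >> h.py <<'E'
def lying(cams=('wrist','scene')):
    for cam in cams:
        c=ctrl.capture(cam); P=cloud(c); x,y,z=P[...,0],P[...,1],P[...,2]
        m=(z>.043)&(z<.059)&(abs(x-.618)<.08)&(abs(y+.05)<.13)
        m=cv2.morphologyEx(m.astype(np.uint8),cv2.MORPH_OPEN,np.ones((3,3)))>0
        q=P[m]; r=cv2.minAreaRect(q[:,:2].astype(np.float32)*1000); b=cv2.boxPoints(r)
        u=np.array([np.cos(YAW_P),np.sin(YAW_P)])
        print(cam,m.sum(),np.median(q[:,2]).round(4),r,'along plate x rel bar, across:',((b-S*1000)@u).round(1),((b-S*1000)@np.array([-u[1],u[0]])).round(1))
        I=c['pixels'].astype(int)
        k=(I[...,1]>130)&(I[...,2]>130)&(I[...,0]<90)&(z>.022)&(z<.04)&(abs(y-.07)<.08)&(abs(x-.55)<.2)
        if k.sum()>50: print('bar',cv2.minAreaRect(P[k][:,:2].astype(np.float32)*1000))
E
python3 - <<'E'
from h import *
go([.6,-.18,.192],YAW_P); lying(('wrist','scene','top'))
E
```

```text
t 6.65 tcp [ 0.6018 -0.1781  0.2747] rot [ 3.1415e+00 -3.0000e-04  1.4478e+00] shift [-0.0054 -0.0039  0.2067] turn [ 0.     -0.0001 -0.0007]
wrist 18412 0.0505 ((616.6460571289062, -88.33806610107422), (84.35100555419922, 80.33467102050781), 80.23924255371094) along plate x rel bar, across: [-184.9 -188.8 -104.6 -100.7] [ -39.  -119.3 -123.4  -43.1]
scene 810 0.0515 ((620.604736328125, -67.45633697509766), (130.9550018310547, 84.56117248535156), 80.47967529296875) along plate x rel bar, across: [-187.1 -190.8  -60.   -56.3] [ -37.5 -121.9 -127.8  -43.3]
bar ((551.559326171875, 72.36934661865234), (16.29778289794922, 319.7978515625), 82.9941635131836)
top 1178 0.0513 ((622.623046875, -66.58014678955078), (129.709228515625, 80.58255767822266), 80.46818542480469) along plate x rel bar, across: [-185.4 -189.   -59.4  -55.8] [ -41.4 -121.9 -127.7  -47.2]
bar ((555.0180053710938, 72.40756225585938), (14.187512397766113, 316.3519287109375), 82.98171997070312)
```

{"op": "move_arm", "data": {"targets": [[0.5, [0, 0.014, 0.04], [0, 0, 0]], [0.5, [0, 0.014, 0.08], [0, 0, 0]], [0.5, [0, 0.014, 0.12], [0, 0, 0]], [0.5, [0, 0.014, 0.16], [0, 0, 0]], [0.5, [0, 0.014, 0.19], [0, 0, 0]], [0.5, [0, 0.014, 0.2], [0, 0, 0]], [0.5, [0, 0.014, 0.2], [0, 0, 0]], [0.5, [0, 0.014, 0.2], [0, 0, 0]]]}}

```text
time_s: 7.47
tcp_pos: [0.6075, -0.179, 0.1953]
tool_rot: [3.141, 0.0, 1.448]
contact_force: [0.3, -0.7, 0.8]
finger_gap: 0.0423
gripper_force: 0.0
```

{"op": "move_arm", "data": {"targets": [[0.5, [0.025, 0, 0], [0, 0, 0]], [0.5, [0.05, 0, 0], [0, 0, 0]], [0.5, [0.07, 0, 0], [0, 0, 0]], [0.5, [0.085, 0, 0], [0, 0, 0]], [0.5, [0.1, 0, 0], [0, 0, 0]], [0.5, [0.115, 0, 0], [0, 0, 0]], [0.5, [0.13, 0, 0], [0, 0, 0]], [0.5, [0.145, 0, 0], [0, 0, 0]]]}}

```text
time_s: 8.13
tcp_pos: [0.6145, -0.1218, 0.1955]
tool_rot: [3.14, 0.002, 1.447]
contact_force: [-0.4, -6.1, 2.4]
finger_gap: 0.0431
gripper_force: 2.8
```

Run:
```python
from h import *
s=ctrl.state(); print(s['tcp_pos'],s['contact_force'],s['tool_rot'],s['time_s']); lying(('scene','top'))
```

```text
[ 0.61451537 -0.12180491  0.19546413] [-0.44629571 -6.1167974   2.38076101] [3.14039896e+00 2.22245905e-03 1.44726868e+00] 8.1333
scene 610 0.0514 ((621.7933349609375, -33.944705963134766), (108.31413269042969, 82.02351379394531), 81.58036041259766) along plate x rel bar, across: [-143.2 -145.3  -37.   -35. ] [ -37.4 -119.3 -122.1  -40.1]
bar ((600.5875854492188, 66.86878204345703), (17.25301742553711, 227.43739318847656), 83.36952209472656)
top 849 0.0514 ((622.3516235351562, -44.361328125), (129.48397827148438, 80.90779876708984), 83.25169372558594) along plate x rel bar, across: [-165.3 -165.   -35.5  -35.8] [ -41.3 -122.2 -121.7  -40.8]
bar ((555.913330078125, 72.26600646972656), (14.136250495910645, 318.31341552734375), 82.92488098144531)
```

It squared up with the bar and has about 35 mm left to go.

{"op": "move_arm", "data": {"targets": [[0.5, [0.012, 0, 0], [0, 0, 0]], [0.5, [0.025, 0, 0], [0, 0, 0]], [0.5, [0.037, 0, 0], [0, 0, 0]], [0.5, [0.05, 0, 0], [0, 0, 0]], [0.5, [0.06, 0, 0], [0, 0, 0]], [0.5, [0.068, 0, 0], [0, 0, 0]], [0.5, [0.074, 0, 0], [0, 0, 0]], [0.5, [0.08, 0, 0], [0, 0, 0]]]}}

```text
time_s: 8.9
tcp_pos: [0.6183, -0.0905, 0.1952]
tool_rot: [3.141, 0.002, 1.447]
contact_force: [-1.3, -4.8, 3.5]
finger_gap: 0.0428
gripper_force: 2.9
```

{"op": "move_arm", "data": {"targets": [[0.5, [0.001, 0, 0], [0, 0, 0]], [0.5, [0.002, 0, 0], [0, 0, 0]], [0.5, [0.003, 0, 0], [0, 0, 0]], [0.5, [0.004, 0, 0], [0, 0, 0]], [0.5, [0.005, 0, 0], [0, 0, 0]], [0.5, [0.006, 0, 0], [0, 0, 0]], [0.5, [0.007, 0, 0], [0, 0, 0]], [0.5, [0.008, 0, 0], [0, 0, 0]]]}}

```text
time_s: 9.57
tcp_pos: [0.6187, -0.0875, 0.1952]
tool_rot: [3.141, 0.002, 1.447]
contact_force: [-1.0, -5.0, 2.4]
finger_gap: 0.0429
gripper_force: 3.0
```

Run:
```python
from h import *
s=ctrl.state(); print(s['tcp_pos'],s['contact_force'],s['tool_rot'],s['time_s']); lying(('top',))
```

```text
[ 0.61869903 -0.08747606  0.19519093] [-0.99429568 -5.01708219  2.4228371 ] [3.14092961e+00 1.88609869e-03 1.44701882e+00] 9.5667
top 795 0.0514 ((626.808349609375, -10.471565246582031), (127.71968841552734, 81.18335723876953), 83.15612030029297) along plate x rel bar, across: [-130.2 -130.    -2.3   -2.5] [ -41.4 -122.6 -122.3  -41.1]
bar ((555.0126342773438, 72.44256591796875), (14.077742576599121, 316.4147033691406), 82.87385559082031)
```

Force is still at sliding level, so there is no bar contact yet. I'll creep on.

{"op": "move_arm", "data": {"targets": [[0.5, [0.001, 0, 0], [0, 0, 0]], [0.5, [0.002, 0, 0], [0, 0, 0]], [0.5, [0.003, 0, 0], [0, 0, 0]], [0.5, [0.004, 0, 0], [0, 0, 0]], [0.5, [0.005, 0, 0], [0, 0, 0]], [0.5, [0.005, 0, 0], [0, 0, 0]], [0.5, [0.005, 0, 0], [0, 0, 0]], [0.5, [0.005, 0, 0], [0, 0, 0]]]}}

```text
time_s: 10.28
tcp_pos: [0.619, -0.0854, 0.1952]
tool_rot: [3.141, 0.002, 1.447]
contact_force: [-0.5, -5.5, 2.8]
finger_gap: 0.043
gripper_force: 2.8
```

{"op": "move_arm", "data": {"targets": [[0.5, [0.001, 0, 0], [0, 0, 0]], [0.5, [0.001, 0, 0], [0, 0, 0]], [0.5, [0.002, 0, 0], [0, 0, 0]], [0.5, [0.002, 0, 0], [0, 0, 0]], [0.5, [0.003, 0, 0], [0, 0, 0]], [0.5, [0.003, 0, 0], [0, 0, 0]], [0.5, [0.004, 0, 0], [0, 0, 0]], [0.5, [0.004, 0, 0], [0, 0, 0]]]}}

```text
time_s: 10.95
tcp_pos: [0.6191, -0.0846, 0.1952]
tool_rot: [3.141, 0.003, 1.447]
contact_force: [-1.1, -7.8, 2.1]
finger_gap: 0.0428
gripper_force: 4.3
```

{"op": "move_arm", "data": {"targets": [[0.5, [0.001, 0, 0], [0, 0, 0]], [0.5, [0.001, 0, 0], [0, 0, 0]], [0.5, [0.002, 0, 0], [0, 0, 0]], [0.5, [0.002, 0, 0], [0, 0, 0]], [0.5, [0.003, 0, 0], [0, 0, 0]], [0.5, [0.003, 0, 0], [0, 0, 0]], [0.5, [0.004, 0, 0], [0, 0, 0]], [0.5, [0.004, 0, 0], [0, 0, 0]]]}}

```text
time_s: 11.62
tcp_pos: [0.6191, -0.0841, 0.1953]
tool_rot: [3.141, 0.006, 1.446]
contact_force: [-2.0, -12.6, 2.8]
finger_gap: 0.0426
gripper_force: 6.8
```

{"op": "move_arm", "data": {"targets": [[0.5, [0.001, 0, 0], [0, 0, 0]], [0.5, [0.001, 0, 0], [0, 0, 0]], [0.5, [0.002, 0, 0], [0, 0, 0]], [0.5, [0.002, 0, 0], [0, 0, 0]], [0.5, [0.003, 0, 0], [0, 0, 0]], [0.5, [0.003, 0, 0], [0, 0, 0]], [0.5, [0.004, 0, 0], [0, 0, 0]], [0.5, [0.004, 0, 0], [0, 0, 0]]]}}

```text
time_s: 12.28
tcp_pos: [0.6192, -0.0837, 0.1953]
tool_rot: [3.141, 0.008, 1.445]
contact_force: [-2.4, -18.4, 3.2]
finger_gap: 0.0427
gripper_force: 9.2
```

Run:
```python
from h import *
s=ctrl.state(); print(s['tcp_pos'],s['contact_force'],s['wrist_torque']); lying(('top','scene'))
```

```text
[ 0.61916974 -0.08368573  0.19528675] [ -2.40005811 -18.37683459   3.17253124] [-2.69239316  0.36240372  0.25810478]
top 786 0.0515 ((626.4608764648438, -7.697021484375), (127.7795639038086, 80.3626937866211), 82.87957000732422) along plate x rel bar, across: [-127.3 -127.5    0.3    0.5] [ -40.8 -121.2 -121.5  -41.2]
bar ((555.6280517578125, 72.5153579711914), (14.103185653686523, 317.8622741699219), 82.96216583251953)
scene 566 0.0516 ((625.8578491210938, 2.039703369140625), (110.2005844116211, 83.47049713134766), 84.64364624023438) along plate x rel bar, across: [-110.2 -107.8    2.3   -0. ] [ -39.2 -122.7 -119.6  -36.1]
bar ((598.8513793945312, 66.33642578125), (16.187950134277344, 226.29270935058594), 82.78326416015625)
```

Flush and firm, with the force at 18 N. I'll back straight off, rise, and check.

{"op": "move_arm", "data": {"targets": [[0.5, [-0.01, 0, 0], [0, 0, 0]], [0.5, [-0.03, 0, 0], [0, 0, 0]], [0.5, [-0.06, 0, 0], [0, 0, 0]], [0.5, [-0.1, 0, 0], [0, 0, 0]], [0.5, [-0.13, 0, 0], [0, 0, 0]], [0.5, [-0.15, 0, 0], [0, 0, 0]], [0.5, [-0.15, 0, 0], [0, 0, 0]], [0.5, [-0.15, 0, 0], [0, 0, 0]]]}}

```text
time_s: 13.05
tcp_pos: [0.6121, -0.1397, 0.1945]
tool_rot: [-3.141, -0.001, 1.447]
contact_force: [0.4, 0.4, -0.8]
finger_gap: 0.0427
gripper_force: 0.0
```

{"op": "move_arm", "data": {"targets": [[0.5, [0, 0, -0.06], [0, 0, 0]], [0.5, [0, 0, -0.14], [0, 0, 0]], [0.5, [0, 0, -0.22], [0, 0, 0]], [0.5, [0, 0, -0.3], [0, 0, 0]], [0.5, [0, 0, -0.36], [0, 0, 0]], [0.5, [0, 0, -0.4], [0, 0, 0]], [0.5, [0, 0, -0.4], [0, 0, 0]], [0.5, [0, 0, -0.4], [0, 0, 0]]]}}

```text
time_s: 13.72
tcp_pos: [0.6124, -0.1387, 0.3555]
tool_rot: [3.139, -0.0, 1.449]
contact_force: [-0.2, -0.2, -0.6]
finger_gap: 0.0427
gripper_force: 0.0
```

Run:
```python
from h import *
lying(('top','scene')); c,_=look('wrist',(),'w9.png')
P=cloud(ctrl.capture('top')); x,y,z=P[...,0],P[...,1],P[...,2]
m=(z>.125)&(z<.145)&(abs(x-.45)<.065)&(abs(y+.125)<.065); print('blue',cv2.minAreaRect(P[m][:,:2].astype(np.float32)*1000))
```

```text
top 1191 0.0514 ((626.7198486328125, -8.922981262207031), (130.13636779785156, 80.7413330078125), 83.01427459716797) along plate x rel bar, across: [-129.8 -129.8    0.4    0.4] [ -41.2 -121.9 -122.   -41.2]
bar ((555.0549926757812, 72.36344909667969), (13.7445650100708, 316.4233093261719), 82.94667053222656)
scene 811 0.0513 ((624.9251098632812, -9.623580932617188), (131.2472686767578, 84.6049575805664), 84.41680908203125) along plate x rel bar, across: [-132.2 -130.2    1.    -1. ] [ -39.2 -123.8 -120.6  -36. ]
bar ((552.9312744140625, 72.18688201904297), (18.385875701904297, 318.010009765625), 82.64524841308594)
blue ((486.94866943359375, -137.391845703125), (44.93671798706055, 4.283822536468506), 74.58483123779297)
```

View pics/w9.png

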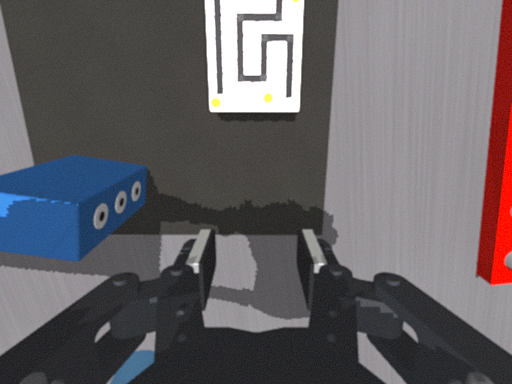

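The wrist view shows the casting lying channels up at (255,55), and the blue one still standing at (80,200). The top camera puts the head end parallel to the bar face and within 0.5 mm of it. Handing in.

```bash
python3 -c "from cell import ctrl; print(ctrl.close_job())"
```

```text
the job is handed in; nothing more can be done
None
```

The bright casting lies on its back, channels up, with its head end flush against the yellow stop bar (within about 0.5 mm by camera); the blue casting still stands, nothing else was touched, and I handed the job in at about 14 s.

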